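# Fill the burn-in turntable

## Task

Load the burn-in table with power supplies: put a spare into every empty bay of the row on your side (either way round, lying flat on the bay floor), then swing the table half a turn clockwise by its red crank until it is home in the other position, and fill the empty bays of the row that comes out from under the guard. When all six bays hold a supply, swing the table back home to where it started and throw the orange mains switch fully over to on. Leave the supplies that are already fitted in their bays, do not knock the spray can over, and leave any spares left over on the bench.

Things in the scene. Friction and masses are not known exactly. Their poses are not given: they have to be found in the camera images.
- disc (a joint): round grey index table, 340 mm across, top face 30 mm above the bench, vertical axis. 0 = start (row A to the robot, crank on the right); 3.14 = half a turn clockwise from above, the crank passing on the robot's side (row B to the robot); stops at both. A sprung over-centre detent draws it to the nearer of the two (1 N at the crank near the ends, 0 half-way): let go early, it swings back.
- crank_grip (a point): on the axis of the crank's red upright grip (24 mm diameter, 55 mm tall, spins freely on its pin), 20 mm below its top, 107 mm above the bench; on the disc's rim 153 mm from the disc's axis, higher than the fitted supplies and the guard. Turning takes 1 to 2 N here.
- index: fixed base of the table: origin on the bench under the disc's axis; x points away from the robot to the black test rig behind the disc (300 mm wide, 80 mm tall, front 187 mm from the axis). A clear guard plate with yellow front edge, 270 mm wide, top 92 mm above the bench, covers from 30 mm behind the axis back to the rig: the bays under it cannot be loaded; the disc turns freely below.
- bay_a0 (a point): centre of the floor of bay 0 of row A, towards the robot at the start, 30 mm above the bench, turning with the disc; x along the bay, z up. Bay: pocket for one supply (long side along x) between two dark steel end brackets 14 mm tall; middle 50 mm of the long sides open for fingers; 3 mm play all round, flared on top; yellow floor shows when empty. Rows 64 mm either side of the axis, bays 75 mm apart.
- bay_a1 (a point): centre of the floor of bay 1 of row A, towards the robot at the start, 30 mm above the bench, turning with the disc; x along the bay, z up. Bay: pocket for one supply (long side along x) between two dark steel end brackets 14 mm tall; middle 50 mm of the long sides open for fingers; 3 mm play all round, flared on top; yellow floor shows when empty. Rows 64 mm either side of the axis, bays 75 mm apart.
- bay_a2 (a point): centre of the floor of bay 2 of row A, towards the robot at the start, 30 mm above the bench, turning with the disc; x along the bay, z up. Bay: pocket for one supply (long side along x) between two dark steel end brackets 14 mm tall; middle 50 mm of the long sides open for fingers; 3 mm play all round, flared on top; yellow floor shows when empty. Rows 64 mm either side of the axis, bays 75 mm apart.
- bay_b0 (a point): centre of the floor of bay 0 of row B, under the guard at the start, 30 mm above the bench, turning with the disc; x along the bay, z up. Bay: pocket for one supply (long side along x) between two dark steel end brackets 14 mm tall; middle 50 mm of the long sides open for fingers; 3 mm play all round, flared on top; yellow floor shows when empty. Rows 64 mm either side of the axis, bays 75 mm apart.
- bay_b1 (a point): centre of the floor of bay 1 of row B, under the guard at the start, 30 mm above the bench, turning with the disc; x along the bay, z up. Bay: pocket for one supply (long side along x) between two dark steel end brackets 14 mm tall; middle 50 mm of the long sides open for fingers; 3 mm play all round, flared on top; yellow floor shows when empty. Rows 64 mm either side of the axis, bays 75 mm apart.
- bay_b2 (a point): centre of the floor of bay 2 of row B, under the guard at the start, 30 mm above the bench, turning with the disc; x along the bay, z up. Bay: pocket for one supply (long side along x) between two dark steel end brackets 14 mm tall; middle 50 mm of the long sides open for fingers; 3 mm play all round, flared on top; yellow floor shows when empty. Rows 64 mm either side of the axis, bays 75 mm apart.
- fitted_a0: an LED-sign power supply, a silver metal block 100 mm long (its x), 45 mm wide (y) and 36 mm high (z), 0.2 to 0.4 kg, with a black terminal strip and a yellow label on top; origin at the centre of its underside. Already fitted in bay a0; absent (None from the start) when that bay is empty.
- fitted_a1: an LED-sign power supply, a silver metal block 100 mm long (its x), 45 mm wide (y) and 36 mm high (z), 0.2 to 0.4 kg, with a black terminal strip and a yellow label on top; origin at the centre of its underside. Already fitted in bay a1; absent (None from the start) when that bay is empty.
- fitted_a2: an LED-sign power supply, a silver metal block 100 mm long (its x), 45 mm wide (y) and 36 mm high (z), 0.2 to 0.4 kg, with a black terminal strip and a yellow label on top; origin at the centre of its underside. Already fitted in bay a2; absent (None from the start) when that bay is empty.
- fitted_b0: an LED-sign power supply, a silver metal block 100 mm long (its x), 45 mm wide (y) and 36 mm high (z), 0.2 to 0.4 kg, with a black terminal strip and a yellow label on top; origin at the centre of its underside. Already fitted in bay b0; absent (None from the start) when that bay is empty.
- fitted_b1: an LED-sign power supply, a silver metal block 100 mm long (its x), 45 mm wide (y) and 36 mm high (z), 0.2 to 0.4 kg, with a black terminal strip and a yellow label on top; origin at the centre of its underside. Already fitted in bay b1; absent (None from the start) when that bay is empty.
- fitted_b2: an LED-sign power supply, a silver metal block 100 mm long (its x), 45 mm wide (y) and 36 mm high (z), 0.2 to 0.4 kg, with a black terminal strip and a yellow label on top; origin at the centre of its underside. Already fitted in bay b2; absent (None from the start) when that bay is empty.
- spare_0: an LED-sign power supply, a silver metal block 100 mm long (its x), 45 mm wide (y) and 36 mm high (z), 0.2 to 0.4 kg, with a black terminal strip and a yellow label on top; origin at the centre of its underside. A spare lying flat on the bench beside the index table.
- spare_1: an LED-sign power supply, a silver metal block 100 mm long (its x), 45 mm wide (y) and 36 mm high (z), 0.2 to 0.4 kg, with a black terminal strip and a yellow label on top; origin at the centre of its underside. A spare lying flat on the bench beside the index table.
- spare_2: an LED-sign power supply, a silver metal block 100 mm long (its x), 45 mm wide (y) and 36 mm high (z), 0.2 to 0.4 kg, with a black terminal strip and a yellow label on top; origin at the centre of its underside. A spare lying flat on the bench beside the index table.
- spare_3: an LED-sign power supply, a silver metal block 100 mm long (its x), 45 mm wide (y) and 36 mm high (z), 0.2 to 0.4 kg, with a black terminal strip and a yellow label on top; origin at the centre of its underside. A spare lying flat on the bench beside the index table.
- spare_4: an LED-sign power supply, a silver metal block 100 mm long (its x), 45 mm wide (y) and 36 mm high (z), 0.2 to 0.4 kg, with a black terminal strip and a yellow label on top; origin at the centre of its underside. A spare lying flat on the bench beside the index table.
- switch (a joint): toggle lever of the rig's mains switch: 0 = off (leaning towards its base's -x side, roughly to the robot), 1.0 = on (leaning to +x, away); stays where it is put, needs about 1 N at the tip.
- switch_tip (a point): centre of the switch lever's orange ball (26 mm diameter) at the end of its 80 mm stem, 10 mm thick; 92 mm above the bench at either end of the throw, 102 mm half-way.
- switch_base: black block of the switch, 70 x 50 x 25 mm, fixed; origin at the centre of its underside, 22 mm below the lever's pivot; +x is the way the lever is thrown to switch on.
- cleaner: bystander: spray can of contact cleaner, 52 mm diameter, 150 mm tall, standing; origin at its underside. Must not be knocked over.
Mind the look-alikes: they are no part of the job. What is shaped like the spare_4 but green is not meant.

How it is judged:
By the outcome, as a careful person would: the job done as asked, in the order asked, and still so for the second after the job is handed in, with the robot touching nothing.
Of fitted_a0, fitted_a1, fitted_a2, fitted_b0, fitted_b1, fitted_b2 only 1 to 2 are there at a start; the rules pass over those that are not, and their reading is None.
At some moment in a run one of spare_0, spare_1, spare_2, spare_3, spare_4 may be knocked a few centimetres aside while the robot is not near it.
Once in a run the grip may slacken for a moment while it holds something.
It also fails if it takes over 210 s, if anything falls off the work surface, if the arm or the gripper's body presses on something with over 40 N, if the wrist force passes 120 N, or if a joint passes its speed limit or range.

## Robot

A 7-joint arm with a two-finger parallel gripper is mounted at the origin on the work surface. World frame = base frame: x ahead of the robot, y to its left, z up, the work surface at z = 0. Lengths are in mm, angles in rad, forces in N, time in s.
With the tool pointing down it reaches from about 425 to 925 mm from the base axis. Payload 6.8 kg.
Tool frame: the origin (TCP) lies at the very end of the fingers, on their centre line; the grasp point (between the pads) lies ctrl.grip_depth behind it (ctrl.grip_depth is the distance from the TCP to the grasp point, in mm); z points along the fingers, y is the direction in which the jaws open and shut (so a half turn about z gives the same grasp; the last joint's range is limited). The gripper opens to 85 mm and grips with 20 to 120 N. Pads are 22 mm wide; open, the fingers measure 114 mm over their backs; the gripper's body (76 mm by 85 mm) begins 54 mm behind the grasp point. The pads swing forward as they close: fully open they stand 13 mm farther back than shut.
Start: joints at [1.137, 0.477, 0.022, 1.555, -0.011, 1.109, -0.083], TCP at [216.054, -639.506, 231.308] pointing down, gripper open.
Joint ranges: [-2.96, 2.96], [-0.34, 2.1], [-1.41, 1.46], [0.24, 2.44], [-1.37, 4.51], [0.17, 1.92], [-2.96, 2.96]. Speed limits (rad/s): [2.39, 2.39, 3.14, 3.14, 3.14, 3.14, 3.14].

## Interface

Orientations are given as a unit quaternion [x, y, z, w].
In Python, from plant import readout, eyes, ctrl gives the robot as it stands.
- The arm moves only by the tool servo_tool, never from a script. Its argument "motion" is one flat list of numbers, 7 for each row, row after row: the finger opening in mm, from 0 to 85.4, then the shift along the tool's x, y, z in units of 25 mm (1.0 is 25 mm), then the turn, a rotation vector about the tool's x, y, z in units of 8 degrees (1.0 is 8 degrees). In form: [fingers, dx, dy, dz, ax, ay, az, fingers, dx, dy, dz, ax, ay, az, ...]. A call has 1 to 12 rows; each row is the pose to reach, as a shift and turn from the pose commanded when the call began, along the tool's axes at that moment; what a row does not reach only later rows make up. A row lasts 1/8 s, in which the tool goes at most 62.5 mm and 10.7 degrees, less where a joint would pass 70% of its speed; a pose out of reach is approached as far as the arm can. A call with a gripper value outside its range is refused whole. The fingers move at their own pace and stop on an object; "force" is the grip in N (left out, the last holds). Time passes only in rows, so rows that repeat a pose let the fingers close. It gives the time, the measured TCP pose, the force and the opening at its end, in the units of the state.
- readout.observe(): the state, without advancing time (a new reading comes with each control period).
- eyes.grab_frame(name): name is "side" or "top"; returns the picture (400x640x3 uint8, blue, green, red); there is no depth.
- eyes.calibration(name): a dict with "fx", "fy", "cx", "cy" (pixels), "rvec" (rotation vector, rad) and "tvec" (3), from world to camera coordinates, as OpenCV has them. Camera axes: x right, y down, z forward; pixel columns grow to the right and rows downward; lengths in mm; the calibration is good to about 2 mm. A picture is of the moment at which its call begins. calibration takes no time and is no camera call.
- ctrl.hand_in(): hands the job in, once; it reports no verdict.
The state is a dict: "time_s": time; "joints": joint angles; "qd": joint speeds; "tau": joint torques, N m; "tool_pos": TCP position; "tool_rot": TCP orientation; "force": force on the tool from outside, world axes, zero at the start; "wrist_torque": the same for the moment, N m; "opening": finger opening in mm.
Only numpy, scipy, OpenCV 4.12 (cv2) and the standard library are available. Lean on these libraries where they do the work, as an engineer would, in place of code of your own. Each camera call takes 0.05 s, during which the arm holds its last target. There are 200 camera calls.

## Working session

There is one attempt and no reset: what is moved stays moved. The work goes in short steps, Python scripts to look and compute and a tool call to move; the robot and the scene stay as the last step left them, time stands still between calls to the robot, and variables do not carry over. Pictures are saved under pics/ and viewed, on a budget of 14 in all, crops included, one or two more only if the job needs it, and the job is handed in when it is done.

Besides the shell and the picture viewer there is one more tool, called by a JSON object that holds its "op" and its "data", one argument or row to a line. servo_tool: Moves the arm, as the interface text tells. Its arguments: {"type":"object","properties":{"motion":{"type":"array"},"force":{"type":"number"}},"required":["motion"]}

```bash
mkdir -p pics; ls; python3 - <<'E'
from plant import readout, eyes, ctrl
import cv2
s=readout.observe();print(s['time_s'],s['tool_pos'],s['tool_rot'],ctrl.grip_depth)
for n in('top','side'):
    cv2.imwrite(f'pics/{n}0.png',eyes.grab_frame(n)); print(eyes.calibration(n))
E
```

```text
pics
0.0 [ 215.85200929 -638.93720382  230.32905479] [ 9.86758134e-01  1.62196049e-01 -2.00727710e-04 -8.86828690e-04] 18.700000000000003
{'fx': 411.02087931599164, 'fy': 411.02087931599164, 'cx': 323.8911746164478, 'cy': 200.04588034528976, 'rvec': array([ 2.15087412, -2.19242393,  0.15156194]), 'tvec': array([   6.71683774,  442.81005298, 1106.78287661])}
{'fx': 476.2496733648184, 'fy': 476.2496733648184, 'cx': 325.45338030341986, 'cy': 194.91163739738948, 'rvec': array([ 0.37185748, -2.61166043,  1.41739012]), 'tvec': array([ 431.29444083,  154.27878939, 1230.12356313])}
```

View pics/top0.png

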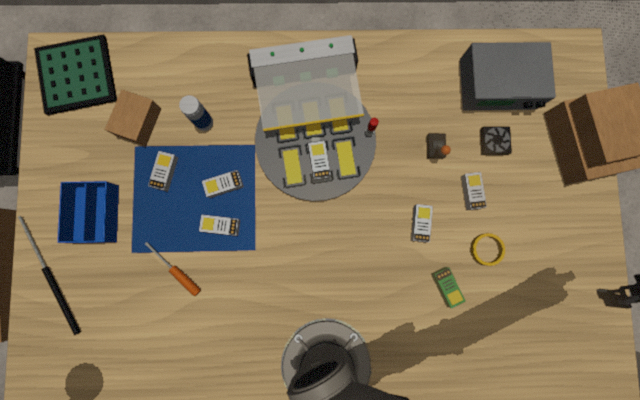

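View pics/side0.png

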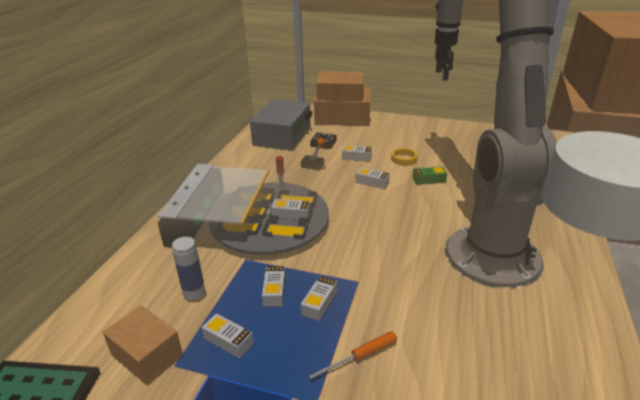

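```bash
python3 - <<'E'
import cv2
a=cv2.imread('pics/top0.png')
c=a[80:245,130:390]
cv2.imwrite('pics/c1.png',cv2.resize(c,None,fx=3,fy=3,interpolation=cv2.INTER_CUBIC))
l=a[120:250,400:500]; l=cv2.resize(l,None,fx=4,fy=4,interpolation=cv2.INTER_CUBIC)
r=cv2.imread('pics/side0.png')[125:225,300:400]; r=cv2.resize(r,None,fx=4,fy=4,interpolation=cv2.INTER_CUBIC)
r=cv2.copyMakeBorder(r,0,120,0,0,cv2.BORDER_CONSTANT)
cv2.imwrite('pics/c2.png',cv2.hconcat([l,r]))
E
```

```text
(no output)
```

View pics/c1.png

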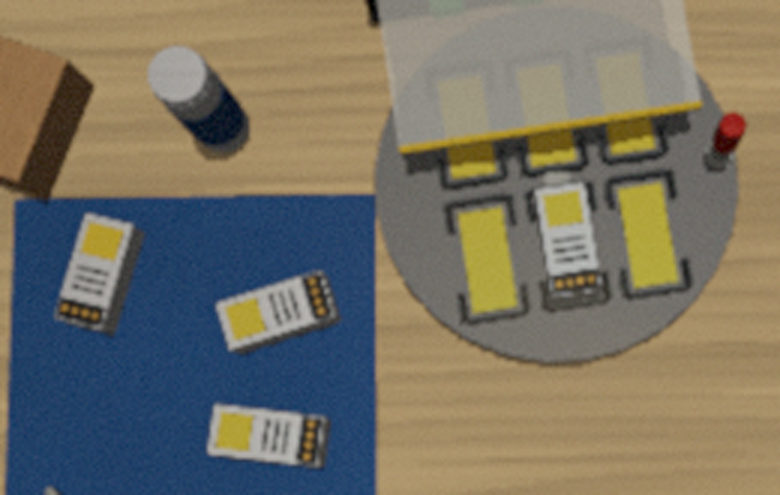

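View pics/c2.png

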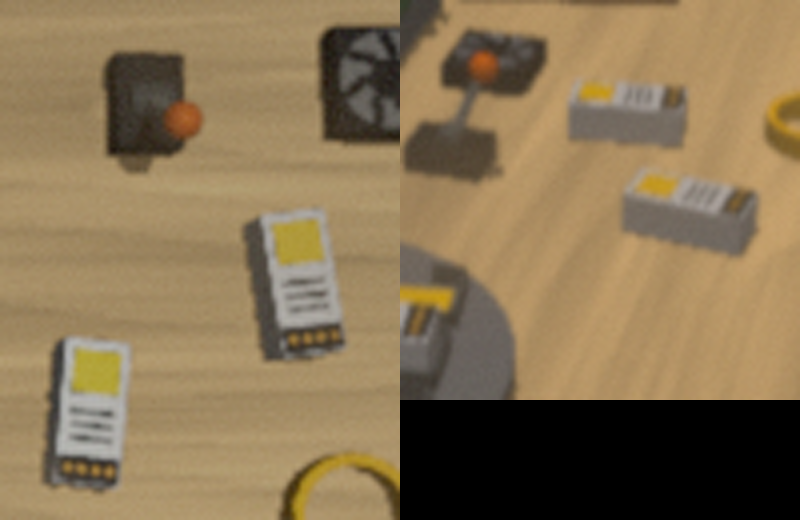

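```bash
cat > h.py <<'E'
import numpy as np, cv2
from scipy.spatial.transform import Rotation as R
from plant import readout, eyes, ctrl
def cam(n):
    c=eyes.calibration(n); K=np.array([[c['fx'],0,c['cx']],[0,c['fy'],c['cy']],[0,0,1]])
    return K,cv2.Rodrigues(c['rvec'])[0],np.asarray(c['tvec'])
def proj(n,P):
    K,r,t=cam(n); q=(np.atleast_2d(P)@r.T+t)@K.T; return q[:,:2]/q[:,2:]
def unproj(n,uv,z):
    K,r,t=cam(n); uv=np.atleast_2d(np.asarray(uv,float))
    d=np.c_[uv,np.ones(len(uv))]@np.linalg.inv(K).T@r; o=-r.T@t
    return o+d*((z-o[2])/d[:,2])[:,None]
def tri(u1,u2):  # top,side -> point
    A=[];b=[]
    for n,u in(('top',u1),('side',u2)):
        K,r,t=cam(n); M=K@np.c_[r,t]
        for i in(0,1): A.append(u[i]*M[2,:3]-M[i,:3]); b.append(M[i,3]-u[i]*M[2,3])
    return np.linalg.lstsq(np.array(A),np.array(b),rcond=None)[0]
X0,Y0=950.,600.  # rectified: col=Y0-y, row=X0-x, 1 mm/px
def rect(n,img,z):
    P=np.array([[300,500,z],[300,-500,z],[800,-500,z],[800,500,z]],float)
    H=cv2.getPerspectiveTransform(proj(n,P).astype(np.float32),np.c_[Y0-P[:,1],X0-P[:,0]].astype(np.float32))
    return cv2.warpPerspective(img,H,(1200,750),flags=cv2.INTER_CUBIC)
def to(x,y,z,deg,p=None):
    """units from the present pose to TCP x,y,z, tool-x yaw deg (mod 180), tool down"""
    s=readout.observe(); p=s['tool_pos']; r=R.from_quat(s['tool_rot'])
    d=r.inv().apply(np.array([x,y,z])-p)/25
    c=[R.from_euler('z',deg+k,degrees=True)*R.from_quat([1,0,0,0]) for k in(0,180)]
    v=[(r.inv()*q).as_rotvec(degrees=True)/8 for q in c]
    print('shift',d.round(2),'turn',v[0].round(2),'or',v[1].round(2)[2],'J7',s['joints'][6].round(2))
E
cat > m.py <<'E'
from h import *
import sys
a=cv2.imread('pics/top0.png'); K,r,t=cam('top'); print('cam',-r.T@t)
f3=lambda L:[((u+.5)/3-.5+130,(v+.5)/3-.5+80) for u,v in L]
f4=lambda L:[((u+.5)/4-.5+400,(v+.5)/4-.5+120) for u,v in L]
# corners: label end (l,r), terminal end (r,l), label end "up"
S={'R1':f4([(262,215),(325,208),(345,348),(285,358)]),'R2':f4([(62,340),(130,340),(118,487),(55,485)]),
'L1':f3([(87,212),(134,226),(106,328),(56,315)]),'L2':f3([(234,352),(216,304),(322,272),(338,315)]),'L3':f3([(208,455),(212,405),(326,413),(322,467)]),
'F':f3([(541,186),(585,182),(600,272),(547,280)])}
T=None
for it in(0,1):
  out={}
  for k,c in S.items():
    z=66 if k=='F' else 36
    w=unproj('top',c,z)[:,:2]; ctr=w.mean(0); d=w[:2].mean(0)-w[2:].mean(0)
    yaw=np.degrees(np.arctan2(d[1],d[0]))
    if it==0: print(k,ctr.round(1),round(yaw,1),'len',np.linalg.norm(d).round(1),'wid',np.linalg.norm(w[0]-w[1]).round(1))
    g=cv2.GaussianBlur(cv2.cvtColor(rect('top',a,z),cv2.COLOR_BGR2GRAY),(0,0),1).astype(np.float32)
    # canonical patch: row = along -bodyx, col = -bodyy, centre (40,65)
    th=np.radians(yaw); cx,cy=Y0-ctr[1],X0-ctr[0]
    # body up -> patch (0,-1)
    M=np.array([[np.cos(th),-np.sin(th)],[np.sin(th),np.cos(th)]])
    M=np.array([[np.cos(-th),-np.sin(-th)],[np.sin(-th),np.cos(-th)]])
    A=np.c_[M,np.array([cx,cy])-M@[40,65]].astype(np.float32)
    out[k]=(g,A,ctr,yaw)
  break
ref='L3'; g,A,_,_=out[ref]; T=cv2.warpAffine(g,A,(80,130),flags=cv2.INTER_LINEAR|cv2.WARP_INVERSE_MAP)
mask=np.zeros((130,80),np.uint8); mask[15:115,17:63]=255
for k,(g,A,ctr,yaw) in out.items():
    cc,W=cv2.findTransformECC(T[13:117,15:65].copy(),g,(lambda A:np.c_[A[:,:2],A[:,2]+A[:,:2]@[15,13]].astype(np.float32))(A),cv2.MOTION_EUCLIDEAN,(3,200,1e-6),None,3)
    p=W[:,:2]@[25,52]+W[:,2]; y2=np.degrees(np.arctan2(W[0,1],W[0,0]))
    print(k,'ecc',round(cc,3),(X0-p[1]).round(1),(Y0-p[0]).round(1),'yaw',y2.round(1))
# yellow floors
g=rect('top',a,30); hsv=cv2.cvtColor(g,cv2.COLOR_BGR2HSV)
m=cv2.inRange(hsv,(22,150,90),(35,255,255))
n,lab,st,ce=cv2.connectedComponentsWithStats(m)
for i in range(1,n):
    if st[i,4]>800:
        rc=cv2.minAreaRect(np.argwhere(lab==i)[:,::-1].astype(np.float32)); print('yel',st[i,4],(X0-rc[0][1]),(Y0-rc[0][0]),rc[1],rc[2])
E
python3 m.py
```

```text
cam [ 311.15544332   25.08359532 1150.49871718]
R1 [ 461.8 -421.2] 5.0 len 99.2 wid 44.6
R2 [ 374.5 -269. ] -6.5 len 100.0 wid 46.9
L1 [533.1 440.1] -14.4 len 97.5 wid 45.1
L2 [492.9 275.1] 107.6 len 99.4 wid 47.4
L3 [380.  283.6] 83.9 len 102.6 wid 45.0
F [557.    9.7] 5.3 len 84.6 wid 39.8
R1 ecc 0.901 460.8 -421.0 yaw 7.2
R2 ecc 0.91 373.5 -269.9 yaw -6.3
L1 ecc 0.97 531.3 442.9 yaw -13.6
L2 ecc 0.599 483.2 273.0 yaw 90.8
L3 ecc 0.999 379.9 283.6 yaw 84.0
F ecc 0.953 547.3 9.8 yaw 10.0
yel 5265 648.1100158691406 21.22998046875 (37.05239486694336, 284.1155090332031) 81.8698959350586
yel 3458 559.4157104492188 -64.0889892578125 (91.10338592529297, 39.415802001953125) 81.34745788574219
yel 3409 538.2500610351562 84.4278564453125 (91.90181732177734, 38.63230895996094) 82.33319854736328
yel 1946 299.0 -448.0 (86.0, 88.0) 90.0
```

```bash
sed -i "s/ref='L3'/ref=sys.argv[1]/; s/None,3)/None,int(sys.argv[2]))/" m.py; python3 m.py L1 9|grep ecc; python3 - <<'E'
from h import *
c,s=np.cos(np.radians(8.1)),np.sin(np.radians(8.1))
ax=np.array([547.3,10])+64*np.array([c,s]); print('axis',ax)
for n in('top','side'):
    a=cv2.imread(f'pics/{n}0.png'); h=cv2.cvtColor(a,cv2.COLOR_BGR2HSV)
    print(n,'crank pred',proj(n,[*(ax+153*np.array([s,-c])),100]).round(1))
    for nm,lo,hi in(('red',(0,170,90),(4,255,255)),('red2',(174,170,90),(180,255,255)),('orange',(5,170,110),(14,255,255))):
        N,l,st,ce=cv2.connectedComponentsWithStats(cv2.inRange(h,lo,hi))
        print(nm,[(ce[i].round(1),st[i,4]) for i in range(1,N) if st[i,4]>15])
    print('disc centre',proj(n,[*ax,30]).round(1))
print('base top centre',unproj('top',[((145.5+.5)/4-.5+400,(104.5)/4-.5+120)],25))
to(373.7,-269.5,60,-6.4)
E
```

```text
R1 ecc 0.834 463.8 -424.1 yaw 5.0
R2 ecc 0.866 375.6 -273.5 yaw -7.6
L1 ecc 0.996 533.0 439.8 yaw -14.4
L2 ecc 0.63 488.6 276.3 yaw 91.0
L3 ecc 0.971 382.6 285.6 yaw 83.2
F ecc 0.955 550.3 7.6 yaw 10.0
axis [610.66151409  19.01767884]
top crank pred [[372.6 124.6]]
red [(array([373.6, 121.5]), np.int32(51))]
red2 []
orange [(array([445.5, 149.4]), np.int32(54)), (array([183.9, 280.5]), np.int32(299))]
disc centre [[315.3 140.3]]
side crank pred [[279.7 164.6]]
red []
red2 []
orange [(array([320.5, 140.5]), np.int32(32)), (array([374.7, 344.9]), np.int32(492))]
disc centre [[269.  212.5]]
base top centre [[ 591.70856187 -320.9009179    25.        ]]
shift [ 10.71 -11.97   6.83] turn [-0.01  0.    3.13] or -19.37 J7 -0.08
```

{"op": "servo_tool", "data": {
  "motion": [80,10.71,-11.97,6.83,0,0,3.13,80,10.71,-11.97,6.83,0,0,3.13,80,10.71,-11.97,6.83,0,0,3.13,80,10.71,-11.97,6.83,0,0,3.13,80,10.71,-11.97,6.83,0,0,3.13,80,10.71,-11.97,6.83,0,0,3.13,80,10.71,-11.97,6.83,0,0,3.13,80,10.71,-11.97,6.83,0,0,3.13,80,10.71,-11.97,6.83,0,0,3.13,80,10.71,-11.97,6.83,0,0,3.13,80,10.71,-11.97,6.83,0,0,3.13,80,10.71,-11.97,6.83,0,0,3.13],
  "force": 60
}}

```text
time_s: 1.6
tool_pos: [373.7, -271.1, 60.8]
tool_rot: [0.998, -0.056, 0.0, 0.0]
force: [-0.5, 1.0, -0.1]
opening: 80.1
```

```bash
python3 - <<'E'
from h import *
s=readout.observe(); print(s['tool_pos'].round(1),s['time_s'])
a=eyes.grab_frame('top'); cv2.imwrite('pics/t1.png',a)
i=cv2.resize(a[180:270,380:470],None,fx=5,fy=5,interpolation=cv2.INTER_CUBIC)
b=cv2.imread('pics/top0.png')[150:220,190:290]; b=cv2.resize(b,None,fx=3.5,fy=3.5,interpolation=cv2.INTER_CUBIC)
cv2.imwrite('pics/c3.png',cv2.hconcat([i,cv2.copyMakeBorder(b,0,450-b.shape[0],0,0,0)]))
to(373.7,-269.5,8,-6.4)
E
```

```text
[ 373.7 -271.1   60.8] 1.6
shift [-0.01 -0.05  2.11] turn [ 0. -0. -0.] or 22.5 J7 -1.2
```

View pics/c3.png

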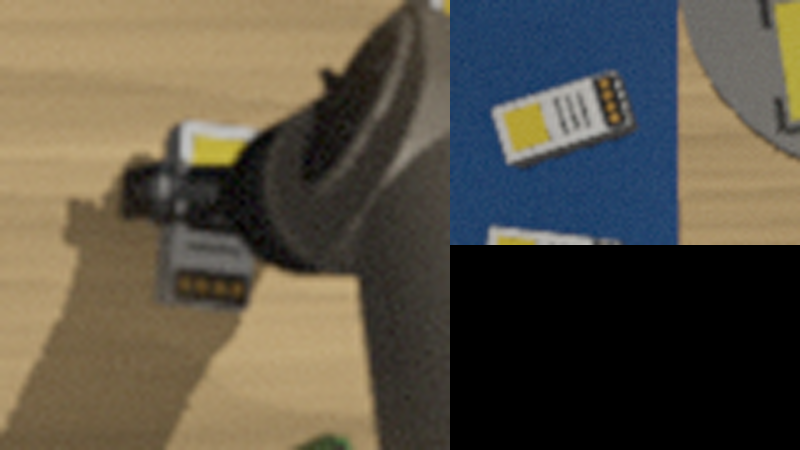

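{"op": "servo_tool", "data": {
  "motion": [80,0,-0.05,1.1,0,0,0,80,0,-0.05,2.1,0,0,0,80,0,-0.05,2.1,0,0,0,40,0,-0.05,2.1,0,0,0,40,0,-0.05,2.1,0,0,0,40,0,-0.05,2.1,0,0,0,40,0,-0.05,2.1,0,0,0,40,0,-0.05,2.1,0,0,0],
  "force": 60
}}

```text
time_s: 2.65
tool_pos: [374.9, -269.7, 9.3]
tool_rot: [0.998, -0.056, 0.001, 0.001]
force: [-0.9, 0.5, 4.7]
opening: 44.0
```

```bash
python3 - <<'E'
from h import *
to(373.7,-269.5,110,-6.4)
to(557.9,-64.3,110,8.1)
to(557.9,-64.3,42,8.1)
E
```

```text
shift [-0.04  0.   -4.03] turn [ 0.01 -0.02 -0.  ] or 22.5 J7 -1.21
shift [ 6.37 -8.98 -4.02] turn [ 0.01 -0.01 -1.81] or 20.69 J7 -1.21
shift [ 6.36 -8.98 -1.3 ] turn [ 0.01 -0.01 -1.81] or 20.69 J7 -1.21
```

{"op": "servo_tool", "data": {
  "motion": [40,0,0,-2,0,0,0,40,0,0,-4,0,0,0,40,1.5,-2.2,-4,0,0,-0.5,40,3,-4.2,-4,0,0,-0.9,40,4.5,-6.2,-4,0,0,-1.3,40,5.7,-8,-4,0,0,-1.8,40,6.37,-8.98,-4,0,0,-1.81,40,6.37,-8.98,-4,0,0,-1.81,40,6.37,-8.98,-3,0,0,-1.81,40,6.37,-8.98,-3,0,0,-1.81]
}}

```text
time_s: 3.9
tool_pos: [554.7, -64.8, 81.7]
tool_rot: [0.998, 0.07, -0.002, 0.0]
force: [-0.4, 1.0, -2.6]
opening: 43.8
```

```bash
python3 - <<'E'
from h import *
for n in('top','side'):
    a=eyes.grab_frame(n); cv2.imwrite(f'pics/{n}2.png',a)
t=cv2.imread('pics/top2.png')[70:230,220:420]; s=cv2.imread('pics/side2.png')[120:260,200:360]
t=cv2.resize(t,(440,352),interpolation=cv2.INTER_CUBIC); s=cv2.resize(s,(360,315),interpolation=cv2.INTER_CUBIC)
cv2.imwrite('pics/c4.png',cv2.hconcat([t,cv2.copyMakeBorder(s,0,37,0,0,0)]))
to(557.9,-64.3,42,8.1)
E
```

```text
shift [ 0.05 -0.    1.66] turn [ 0.    0.01 -0.01] or 22.49 J7 -1.51
```

View pics/c4.png

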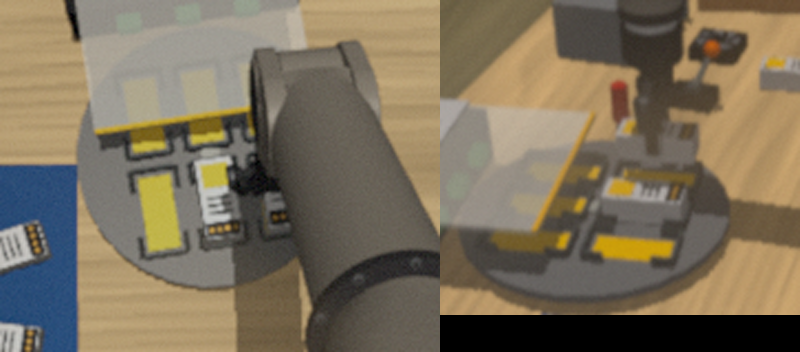

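{"op": "servo_tool", "data": {
  "motion": [40,0.05,0,0.6,0,0,0,40,0.05,0,1.1,0,0,0,40,0.05,0,1.45,0,0,0,40,0.05,0,1.7,0,0,0,40,0.05,0,1.72,0,0,0]
}}

```text
time_s: 4.62
tool_pos: [558.5, -63.4, 39.8]
tool_rot: [0.997, 0.071, -0.0, -0.0]
force: [0.2, -0.1, -3.7]
opening: 44.1
```

{"op": "servo_tool", "data": {
  "motion": [58,0,0,0,0,0,0,58,0,0,0,0,0,0,58,0,0,0,0,0,0,58,0,0,-2,0,0,0,58,0,0,-4,0,0,0,58,0,0,-4.5,0,0,0]
}}

```text
time_s: 5.38
tool_pos: [560.7, -63.5, 156.3]
tool_rot: [0.998, 0.071, 0.003, 0.0]
force: [-0.2, -0.7, -0.5]
opening: 57.9
```

```bash
python3 - <<'E'
from h import *
cv2.imwrite('pics/t3.png',eyes.grab_frame('top')); 
to(492.9,275.1,120,107.6);to(492.9,275.1,60,107.6)
print(readout.observe()['joints'].round(2))
E
```

```text
shift [ -0.78 -13.79   1.43] turn [  0.04  -0.02 -12.44] or 10.06 J7 -1.49
shift [ -0.79 -13.8    3.83] turn [  0.04  -0.02 -12.44] or 10.06 J7 -1.49
[ 0.11  0.38 -0.14  1.89  0.07  0.86 -1.49]
```

{"op": "servo_tool", "data": {
  "motion": [75,-0.1,-1.4,0,0,0,-1.3,75,-0.2,-3,0.1,0,0,-2.6,75,-0.3,-4.8,0.3,0,0,-3.9,75,-0.4,-6.6,0.5,0,0,-5.2,75,-0.5,-8.4,0.7,0,0,-6.5,75,-0.6,-10.2,0.9,0,0,-7.8,75,-0.7,-12,1.1,0,0,-9.1,75,-0.79,-13.3,1.4,0,0,-10.4,75,-0.79,-13.8,2,0,0,-11.7,75,-0.79,-13.8,3,0,0,-12.44,75,-0.79,-13.8,3.8,0,0,-12.44,75,-0.79,-13.8,3.8,0,0,-12.44]
}}

```text
time_s: 6.92
tool_pos: [488.9, 274.0, 55.4]
tool_rot: [0.591, 0.806, -0.002, -0.001]
force: [-0.1, 0.3, 0.2]
opening: 74.9
```

```bash
python3 - <<'E'
from h import *
a=cv2.imread('pics/t3.png'); b=cv2.imread('pics/top0.png')
a1=cv2.resize(a[85:205,240:390],None,fx=2.6,fy=2.6,interpolation=cv2.INTER_CUBIC)
a=eyes.grab_frame('top'); b1=cv2.resize(a[130:250,130:280],None,fx=2.6,fy=2.6,interpolation=cv2.INTER_CUBIC)
cv2.imwrite('pics/c5.png',cv2.hconcat([a1,b1])); to(492.9,275.1,8,107.6)
# rectified crop of L2 z=36 from original
E
```

```text
shift [-0.02  0.13  1.95] turn [-0.02  0.   -0.01] or 22.49 J7 -0.69
```

View pics/c5.png

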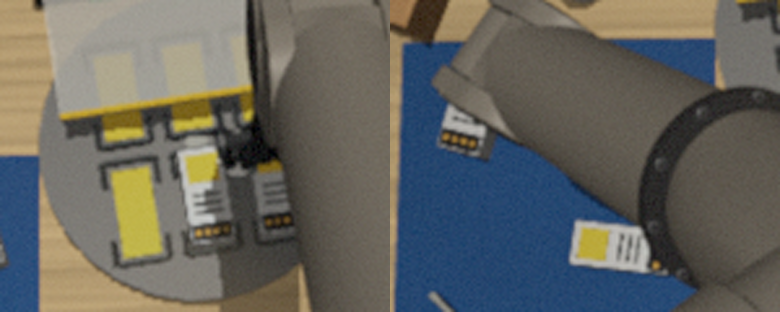

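{"op": "servo_tool", "data": {
  "motion": [75,0,0.1,1,0,0,0,75,0,0.1,1.9,0,0,0,75,0,0.1,1.9,0,0,0,40,0,0.1,1.9,0,0,0,40,0,0.1,1.9,0,0,0,40,0,0.1,1.9,0,0,0,40,0,0.1,1.9,0,0,0]
}}

```text
time_s: 7.85
tool_pos: [493.7, 276.7, 11.7]
tool_rot: [0.591, 0.807, 0.001, 0.001]
force: [-1.0, -0.1, 7.0]
opening: 43.7
```

```bash
python3 - <<'E'
from h import *
to(536.7,84.3,110,8.1)
E
```

```text
shift [-7.86 -0.68 -3.94] turn [ 1.000e-02 -2.000e-02  1.244e+01] or -10.06 J7 -0.74
```

{"op": "servo_tool", "data": {
  "motion": [40,0,0,-2,0,0,0,40,0,0,-4,0,0,0,40,-1,0,-4,0,0,-1.3,40,-2,-0.1,-4,0,0,-2.6,40,-3.2,-0.2,-4,0,0,-3.9,40,-4.4,-0.3,-4,0,0,-5.2,40,-5.6,-0.4,-4,0,0,-6.5,40,-6.8,-0.5,-4,0,0,-7.8,40,-7.5,-0.6,-4,0,0,-9.1,40,-7.86,-0.68,-4,0,0,-10.06,40,-7.86,-0.68,-3,0,0,-10.06,40,-7.86,-0.68,-3,0,0,-10.06]
}}

```text
time_s: 9.35
tool_pos: [534.6, 82.6, 84.0]
tool_rot: [-0.07, 0.998, -0.0, -0.002]
force: [0.0, 0.2, -2.1]
opening: 44.0
```

```bash
python3 - <<'E'
from h import *
for n in('top','side'):
    a=eyes.grab_frame(n); cv2.imwrite(f'pics/{n}4.png',a)
t=cv2.imread('pics/top4.png')[70:230,220:420]; s=cv2.imread('pics/side4.png')[120:260,200:360]
t=cv2.resize(t,(440,352),interpolation=cv2.INTER_CUBIC); s=cv2.resize(s,(360,315),interpolation=cv2.INTER_CUBIC)
cv2.imwrite('pics/c6.png',cv2.hconcat([t,cv2.copyMakeBorder(s,0,37,0,0,0)]))
to(536.7,84.3,42,8.1)
E
```

```text
shift [-0.03  0.01  1.74] turn [  0.   -0.  -22.5] or 0.0 J7 0.91
```

View pics/c6.png

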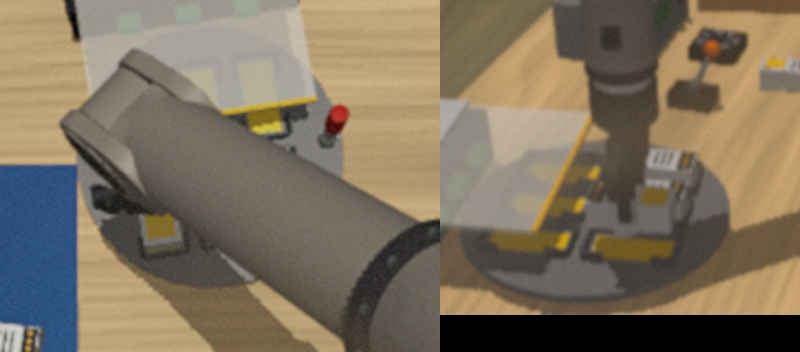

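```bash
python3 - <<'E'
from h import *
c,s=np.cos(np.radians(8.1)),np.sin(np.radians(8.1))
p=readout.observe()['tool_pos']; print(p)
for w in(-22.5,0,22.5):
    q=p[:2]-50*np.array([c,s])+w*np.array([-s,c])
    print((proj('top',[*q,p[2]-11.7+36])[0]-[220,70])*2.2)
t=cv2.imread('pics/top4.png')[140:190,270:320]
cv2.imwrite('pics/c7.png',cv2.resize(t,None,fx=10,fy=10,interpolation=cv2.INTER_CUBIC))
print([( (proj('top',[*(p[:2]-50*np.array([c,s])+w*np.array([-s,c])),p[2]+24.3])[0]-[270,140])*10+5).round() for w in(-22.5,0,22.5)])
E
```

```text
[535.93621677  83.8187915   85.57784342]
[181.01961951 238.68874726]
[161.90383131 241.69281927]
[142.75544868 244.70201354]
[array([328., 390.]), array([241., 404.]), array([154., 417.])]
```

View pics/c7.png

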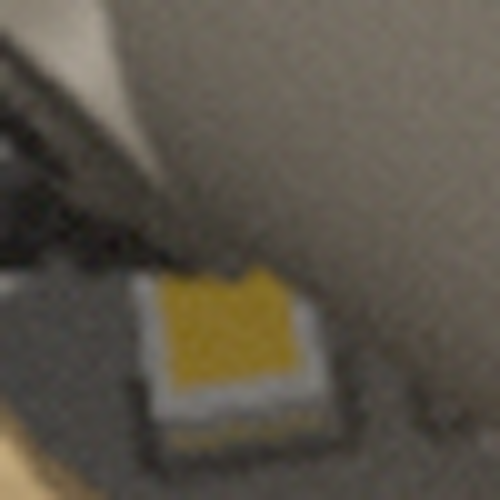

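{"op": "servo_tool", "data": {
  "motion": [40,-0.03,0.01,0.6,0,0,0,40,-0.03,0.01,1.1,0,0,0,40,-0.03,0.01,1.5,0,0,0,40,-0.03,0.01,1.72,0,0,0,40,-0.03,0.01,1.74,0,0,0]
}}

```text
time_s: 10.07
tool_pos: [537.0, 84.5, 41.7]
tool_rot: [-0.071, 0.997, 0.0, 0.0]
force: [-1.3, -0.6, 5.2]
opening: 43.8
```

{"op": "servo_tool", "data": {
  "motion": [58,0,0,0,0,0,0,58,0,0,0,0,0,0,58,0,0,0,0,0,0,58,0,0,-2,0,0,0,58,0,0,-4,0,0,0,58,0,0,-4.8,0,0,0]
}}

```text
time_s: 10.82
tool_pos: [537.9, 84.6, 164.3]
tool_rot: [-0.071, 0.997, 0.0, 0.002]
force: [0.8, -0.3, 0.2]
opening: 58.0
```

```bash
python3 - <<'E'
from h import *
to(632.3,-132.5,150,8.1)
E
```

```text
shift [-2.51 -9.13  0.58] turn [ -0.04  -0.   -22.5 ] or 0.0 J7 1.0
```

{"op": "servo_tool", "data": {
  "motion": [58,-0.4,-1.8,0,0,0,0,58,-1,-3.8,0,0,0,0,58,-1.6,-5.8,0.2,0,0,0,58,-2.1,-7.6,0.4,0,0,0,58,-2.4,-8.8,0.5,0,0,0,58,-2.51,-9.13,0.58,0,0,0,58,-2.51,-9.13,0.58,0,0,0,58,-2.51,-9.13,0.58,0,0,0]
}}

```text
time_s: 11.82
tool_pos: [630.7, -130.8, 147.3]
tool_rot: [-0.072, 0.997, 0.0, -0.0]
force: [0.1, -0.3, 0.1]
opening: 57.9
```

```bash
python3 - <<'E'
from h import *
for n in('top','side'):
    a=eyes.grab_frame(n); cv2.imwrite(f'pics/{n}5.png',a)
t=cv2.imread('pics/top5.png')[60:220,190:390]; s=cv2.imread('pics/side5.png')[120:260,200:360]
t=cv2.resize(t,(440,352),interpolation=cv2.INTER_CUBIC); s=cv2.resize(s,(360,315),interpolation=cv2.INTER_CUBIC)
cv2.imwrite('pics/c8.png',cv2.hconcat([t,cv2.copyMakeBorder(s,0,37,0,0,0)]))
to(632.3,-132.5,88,8.1)
E
```

```text
shift [-0.05 -0.06  2.38] turn [ -0.     0.   -22.48] or 0.02 J7 1.38
```

View pics/c8.png

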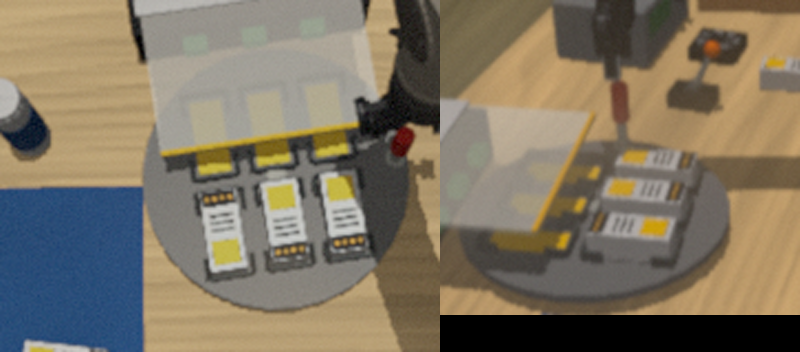

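{"op": "servo_tool", "data": {
  "motion": [58,-0.05,-0.05,1.2,0,0,0,58,-0.05,-0.05,2.3,0,0,0,58,-0.05,-0.05,2.38,0,0,0,15,-0.05,-0.05,2.38,0,0,0,15,-0.05,-0.05,2.38,0,0,0,15,-0.05,-0.05,2.38,0,0,0,15,-0.05,-0.05,2.38,0,0,0,15,-0.05,-0.05,2.38,0,0,0],
  "force": 40
}}

```text
time_s: 12.92
tool_pos: [633.3, -133.4, 89.2]
tool_rot: [-0.071, 0.997, 0.0, 0.001]
force: [-2.4, 1.6, 6.3]
opening: 22.9
```

```bash
cat > arc.py <<'E'
from h import *
import sys
a0,a1,n=float(sys.argv[1]),float(sys.argv[2]),int(sys.argv[3])
s=readout.observe(); r=R.from_quat(s['tool_rot']); print(s['tool_pos'].round(1),s['force'].round(1))
# index-frame angle: a=0 crank right, a=180 left, via robot side
ax=np.array([610.7,19.0]); c,sn=np.cos(np.radians(8.1)),np.sin(np.radians(8.1)); ex,ey=np.array([c,sn]),np.array([-sn,c])
pos=lambda a: ax+153*(-np.sin(np.radians(a))*ex-np.cos(np.radians(a))*ey)
p0=s['tool_pos'][:2]
print('pos-ideal(a0)',p0-pos(a0))
for a in np.linspace(a0,a1,n+1)[1:]:
    print(round(a,1),(r.inv().apply([*(pos(a)-pos(a0)),0])/25).round(2)[:2])
E
python3 arc.py 0 90 12
```

```text
[ 633.3 -133.4   89.2] [-2.4  1.6  6.3]
pos-ideal(a0) [ 1.04259203 -0.94450017]
7.5 [0.8  0.05]
15.0 [1.58 0.21]
22.5 [2.34 0.47]
30.0 [3.06 0.82]
37.5 [3.72 1.27]
45.0 [4.33 1.79]
52.5 [4.85 2.4 ]
60.0 [5.3  3.06]
67.5 [5.65 3.78]
75.0 [5.91 4.54]
82.5 [6.06 5.32]
90.0 [6.12 6.12]
```

{"op": "servo_tool", "data": {
  "motion": [15,0.8,0.05,0,0,0,0,15,1.58,0.21,0,0,0,0,15,2.34,0.47,0,0,0,0,15,3.06,0.82,0,0,0,0,15,3.72,1.27,0,0,0,0,15,4.33,1.79,0,0,0,0,15,4.85,2.4,0,0,0,0,15,5.3,3.06,0,0,0,0,15,5.65,3.78,0,0,0,0,15,5.91,4.54,0,0,0,0,15,6.06,5.32,0,0,0,0,15,6.12,6.12,0,0,0,0]
}}

```text
time_s: 14.42
tool_pos: [460.5, -4.3, 89.1]
tool_rot: [-0.07, 0.998, -0.001, 0.001]
force: [1.3, -2.2, 9.8]
opening: 23.2
```

```bash
python3 arc.py 90 180 12
```

```text
[460.5  -4.3  89.1] [ 1.3 -2.2  9.8]
pos-ideal(a0) [ 1.2443732 -1.7252567]
97.5 [-0.05  0.8 ]
105.0 [-0.21  1.58]
112.5 [-0.46  2.34]
120.0 [-0.82  3.06]
127.5 [-1.26  3.73]
135.0 [-1.79  4.33]
142.5 [-2.39  4.86]
150.0 [-3.06  5.3 ]
157.5 [-3.77  5.66]
165.0 [-4.53  5.91]
172.5 [-5.32  6.07]
180.0 [-6.12  6.12]
```

{"op": "servo_tool", "data": {
  "motion": [15,-0.05,0.8,0,0,0,0,15,-0.21,1.58,0,0,0,0,15,-0.46,2.34,0,0,0,0,15,-0.82,3.06,0,0,0,0,15,-1.26,3.73,0,0,0,0,15,-1.79,4.33,0,0,0,0,15,-2.39,4.86,0,0,0,0,15,-3.06,5.3,0,0,0,0,15,-3.77,5.66,0,0,0,0,15,-4.53,5.91,0,0,0,0,15,-5.32,6.07,0,0,0,0,15,-6.1,6.12,0,0,0,0]
}}

```text
time_s: 15.92
tool_pos: [590.6, 169.7, 89.2]
tool_rot: [-0.071, 0.997, 0.0, 0.002]
force: [0.2, -0.4, 7.0]
opening: 22.6
```

{"op": "servo_tool", "data": {
  "motion": [15,-0.08,0,0,0,0,0,15,-0.08,0,0,0,0,0]
}}

```text
time_s: 16.18
tool_pos: [591.0, 169.8, 89.1]
tool_rot: [-0.071, 0.997, 0.0, 0.001]
force: [-4.2, -1.4, 8.8]
opening: 23.1
```

```bash
python3 arc.py 180 180 1
```

```text
[591.  169.8  89.1] [-4.2 -1.4  8.8]
pos-ideal(a0) [ 1.8929019  -0.66890294]
180.0 [0. 0.]
```

{"op": "servo_tool", "data": {
  "motion": [50,0,0,0,0,0,0,50,0,0,0,0,0,0,50,0,0,0,0,0,0,50,0,0,-2,0,0,0,50,0,0,-3,0,0,0,50,0,0,-3,0,0,0],
  "force": 60
}}

```text
time_s: 16.92
tool_pos: [592.0, 169.7, 164.7]
tool_rot: [-0.071, 0.998, 0.0, 0.002]
force: [-0.7, -0.1, 0.3]
opening: 49.8
```

```bash
python3 - <<'E'
from h import *
for n in('top','side'):
    a=eyes.grab_frame(n); cv2.imwrite(f'pics/{n}6.png',a)
t=cv2.imread('pics/top6.png')[75:255,130:500]
cv2.imwrite('pics/c9.png',cv2.resize(t,None,fx=2.16,fy=2.16,interpolation=cv2.INTER_CUBIC))
to(379.9,283.6,60,84)
E
```

```text
shift [7.69 5.75 4.08] turn [-1.000e-02  0.000e+00  1.301e+01] or -9.49 J7 0.89
```

View pics/c9.png

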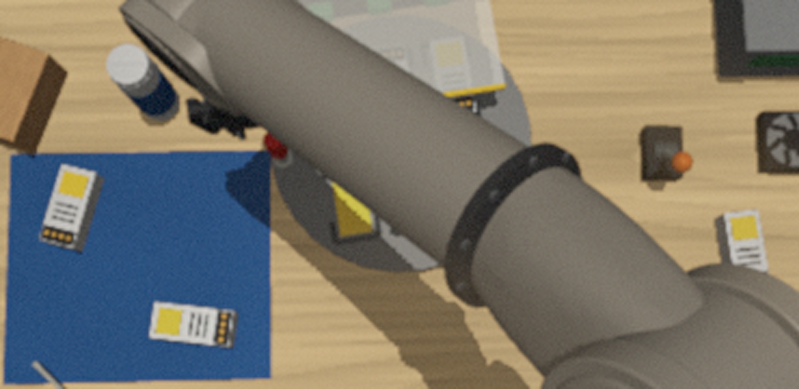

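{"op": "servo_tool", "data": {
  "motion": [75,1,0.7,0,0,0,-1.2,75,2.5,1.7,0,0,0,-2.4,75,4,2.9,0,0,0,-3.7,75,5.5,4.1,0.5,0,0,-5,75,6.7,5,1.5,0,0,-6.3,75,7.4,5.6,2.5,0,0,-7.6,75,7.69,5.75,3.4,0,0,-8.8,75,7.69,5.75,4,0,0,-9.49,75,7.69,5.75,4.08,0,0,-9.49,75,7.69,5.75,4.08,0,0,-9.49]
}}

```text
time_s: 18.27
tool_pos: [380.0, 284.1, 60.4]
tool_rot: [-0.669, 0.744, 0.0, -0.0]
force: [-0.2, -0.1, 0.3]
opening: 75.2
```

```bash
python3 - <<'E'
from h import *
to(379.9,283.6,9,84)
E
```

```text
shift [0.02 0.   2.05] turn [-0.000e+00 -1.000e-02  2.249e+01] or -0.01 J7 1.5
```

{"op": "servo_tool", "data": {
  "motion": [75,0.02,0,1,0,0,0,75,0.02,0,2,0,0,0,75,0.02,0,2.05,0,0,0,40,0.02,0,2.05,0,0,0,40,0.02,0,2.05,0,0,0,40,0.02,0,2.05,0,0,0,40,0.02,0,2.05,0,0,0]
}}

```text
time_s: 19.15
tool_pos: [380.8, 284.5, 10.8]
tool_rot: [-0.669, 0.743, -0.0, 0.001]
force: [-0.4, -0.6, 5.3]
opening: 43.9
```

```bash
python3 - <<'E'
from h import *
to(548,9.7,125,8.1)
E
```

```text
shift [10.22 -7.81 -4.57] turn [ -0.02  -0.   -13.01] or 9.49 J7 1.41
```

{"op": "servo_tool", "data": {
  "motion": [40,0,0,-2,0,0,0,40,0,0,-4,0,0,0,40,1.2,-0.9,-4.57,0,0,1.2,40,2.7,-2.1,-4.57,0,0,2.4,40,4.2,-3.3,-4.57,0,0,3.7,40,5.8,-4.5,-4.57,0,0,5,40,7.4,-5.7,-4.57,0,0,6.2,40,8.9,-6.8,-4.57,0,0,7.5,40,9.9,-7.6,-4.3,0,0,8.7,40,10.22,-7.81,-3.6,0,0,9.49,40,10.22,-7.81,-3,0,0,9.49,40,10.22,-7.81,-3,0,0,9.49]
}}

```text
time_s: 20.65
tool_pos: [546.2, 10.0, 83.4]
tool_rot: [-0.072, 0.997, 0.0, -0.001]
force: [0.1, 0.2, -2.5]
opening: 44.1
```

```bash
python3 - <<'E'
from h import *
a=eyes.grab_frame('top'); cv2.imwrite('pics/top7.png',a)
c,s=np.cos(np.radians(8.1)),np.sin(np.radians(8.1)); p=readout.observe()['tool_pos']
t=cv2.resize(a[130:190,270:350],None,fx=8,fy=8,interpolation=cv2.INTER_CUBIC)
print([((proj('top',[*(p[:2]-50*np.array([c,s])+w*np.array([-s,c])),p[2]+25.2])[0]-[270,130])*8+4).round() for w in(-22.5,0,22.5)])
cv2.imwrite('pics/c10.png',t)
to(548,9.7,41.3,8.1)
E
```

```text
[array([491., 355.]), array([422., 366.]), array([352., 377.])]
shift [-0.04 -0.03  1.71] turn [ 1.000e-02  1.000e-02 -2.247e+01] or 0.03 J7 1.05
```

View pics/c10.png

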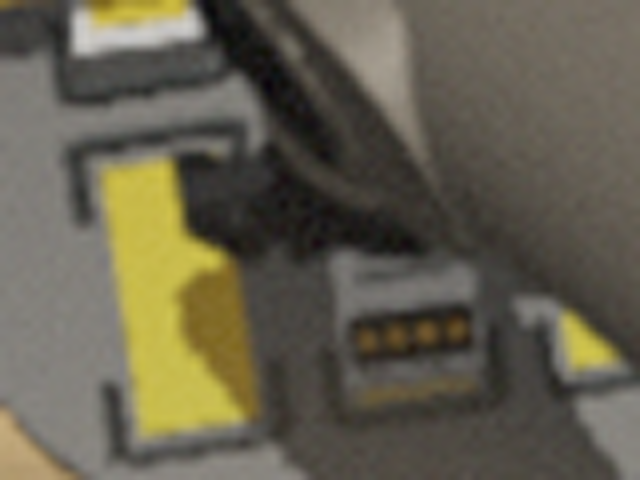

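{"op": "servo_tool", "data": {
  "motion": [40,-0.04,-0.02,0.6,0,0,0,40,-0.04,-0.02,1.1,0,0,0,40,-0.04,-0.02,1.5,0,0,0,40,-0.04,-0.02,1.7,0,0,0,40,-0.04,-0.02,1.71,0,0,0]
}}

```text
time_s: 21.32
tool_pos: [548.8, 9.1, 41.4]
tool_rot: [-0.071, 0.997, 0.0, -0.0]
force: [0.5, -0.5, -2.7]
opening: 43.8
```

Down freely into the pocket. Release, rise, and go for L1.

{"op": "servo_tool", "data": {
  "motion": [58,0,0,0,0,0,0,58,0,0,0,0,0,0,58,0,0,0,0,0,0,58,0,0,-2,0,0,0,58,0,0,-4,0,0,0,58,0,0,-4.8,0,0,0,58,0,0,-4.8,0,0,0]
}}

```text
time_s: 22.2
tool_pos: [549.5, 8.8, 162.6]
tool_rot: [-0.07, 0.998, -0.0, 0.001]
force: [0.7, -0.0, -1.1]
opening: 57.9
```

```bash
python3 - <<'E'
from h import *
a=eyes.grab_frame('top'); cv2.imwrite('pics/top8.png',a)
b=cv2.imread('pics/top0.png')
for n,(u,v) in dict(L1=(162,170),R1=(475,190)).items():
    print(n,np.abs(a[v-25:v+25,u-18:u+18].astype(int)-b[v-25:v+25,u-18:u+18]).mean().round(1))
to(532,441,165,-14);to(532,441,60,-14)
E
```

```text
L1 13.2
R1 22.8
shift [-1.77 17.22 -0.16] turn [-0.000e+00 -1.000e-02 -1.974e+01] or 2.76 J7 1.14
shift [-1.78 17.23  4.04] turn [-0.000e+00 -1.000e-02 -1.974e+01] or 2.76 J7 1.14
```

```bash
python3 - <<'E'
from h import *
a=cv2.imread('pics/top8.png')
t=cv2.resize(a[130:220,130:220],None,fx=4.4,fy=4.4,interpolation=cv2.INTER_CUBIC)
u=cv2.resize(a[140:230,420:510],None,fx=4.4,fy=4.4,interpolation=cv2.INTER_CUBIC)
cv2.imwrite('pics/c11.png',cv2.hconcat([t,u]))
E
```

```text
(no output)
```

View pics/c11.png

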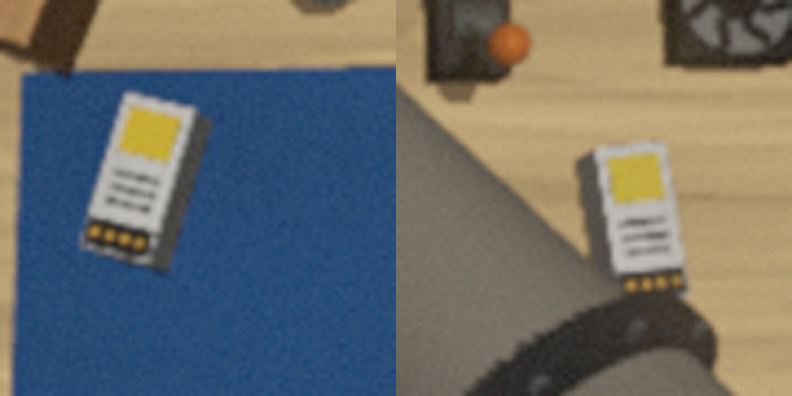

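{"op": "servo_tool", "data": {
  "motion": [75,-0.1,1.5,-0.1,0,0,0.2,75,-0.3,3.5,-0.1,0,0,0.6,75,-0.5,5.5,-0.1,0,0,1,75,-0.8,7.6,-0.1,0,0,1.4,75,-1,9.8,-0.1,0,0,1.8,75,-1.2,12,-0.1,0,0,2.2,75,-1.4,14,-0.1,0,0,2.6,75,-1.6,15.8,0.5,0,0,2.76,75,-1.77,17,1.8,0,0,2.76,75,-1.77,17.22,3.2,0,0,2.76,75,-1.77,17.22,4.04,0,0,2.76,75,-1.77,17.22,4.04,0,0,2.76]
}}

```text
time_s: 23.75
tool_pos: [531.0, 439.2, 57.6]
tool_rot: [0.122, 0.993, -0.002, -0.001]
force: [0.4, -0.1, 0.6]
opening: 75.1
```

```bash
python3 - <<'E'
from h import *
print(unproj('top',[(205,130)],0)); to(532,441,9,-14)
E
```

```text
[[653.51612837 333.38357962   0.        ]]
shift [-0.03  0.09  1.94] turn [  0.03  -0.05 -22.5 ] or 0.0 J7 0.08
```

{"op": "servo_tool", "data": {
  "motion": [75,-0.03,0.05,1,0,0,0,75,-0.03,0.05,1.9,0,0,0,75,-0.03,0.05,1.95,0,0,0,40,-0.03,0.05,1.95,0,0,0,40,-0.03,0.05,1.95,0,0,0,40,-0.03,0.05,1.95,0,0,0,40,-0.03,0.05,1.95,0,0,0]
}}

```text
time_s: 24.62
tool_pos: [533.5, 443.0, 13.0]
tool_rot: [0.122, 0.993, 0.001, 0.001]
force: [-0.2, -0.8, 5.9]
opening: 43.8
```

```bash
python3 - <<'E'
from h import *
to(537.5,84,165,8.1)
E
```

```text
shift [ -3.63 -13.89  -6.1 ] turn [ 1.000e-02 -1.000e-02  1.974e+01] or -2.76 J7 0.05
```

{"op": "servo_tool", "data": {
  "motion": [40,0,0,-2,0,0,0,40,0,0,-4,0,0,0,40,0,-0.3,-6.1,0,0,0,40,-0.4,-2,-6.3,0,0,-0.5,40,-1,-4,-6.3,0,0,-1,40,-1.5,-6,-6.3,0,0,-1.5,40,-2.1,-8,-6.3,0,0,-2,40,-2.6,-10,-6.3,0,0,-2.5,40,-3.1,-12,-6.3,0,0,-2.76,40,-3.5,-13.4,-6.3,0,0,-2.76,40,-3.63,-13.89,-6.3,0,0,-2.76,40,-3.63,-13.89,-6.1,0,0,-2.76]
}}

```text
time_s: 26.12
tool_pos: [537.1, 82.9, 164.1]
tool_rot: [-0.07, 0.998, -0.0, 0.0]
force: [0.5, -0.1, -3.2]
opening: 44.0
```

```bash
python3 - <<'E'
from h import *
to(537.5,84,75,8.1)
E
```

```text
shift [-0.02  0.04  3.56] turn [ 0.    0.   22.49] or -0.01 J7 1.0
```

{"op": "servo_tool", "data": {
  "motion": [40,-0.02,0.02,1.5,0,0,0,40,-0.02,0.02,2.8,0,0,0,40,-0.02,0.02,3.4,0,0,0,40,-0.02,0.02,3.4,0,0,0,40,-0.02,0.02,3.4,0,0,0]
}}

```text
time_s: 26.75
tool_pos: [538.4, 85.1, 80.4]
tool_rot: [-0.071, 0.997, 0.0, 0.001]
force: [0.4, 0.3, -3.0]
opening: 44.0
```

```bash
python3 - <<'E'
from h import *
to(537.5,84,43.3,8.1)
E
```

```text
shift [ 0.04 -0.04  1.49] turn [-2.000e-02  1.000e-02 -2.249e+01] or 0.01 J7 0.9
```

{"op": "servo_tool", "data": {
  "motion": [40,0.02,-0.02,0.5,0,0,0,40,0.02,-0.02,0.9,0,0,0,40,0.02,-0.02,1.2,0,0,0,40,0.02,-0.02,1.45,0,0,0,40,0.02,-0.02,1.48,0,0,0]
}}

```text
time_s: 27.38
tool_pos: [537.0, 83.5, 42.9]
tool_rot: [-0.071, 0.998, -0.001, -0.0]
force: [-5.7, -3.2, 13.4]
opening: 43.9
```

{"op": "servo_tool", "data": {
  "motion": [58,0,0,0,0,0,0,58,0,0,0,0,0,0,58,0,0,0,0,0,0,58,0,0,-2,0,0,0,58,0,0,-4,0,0,0,58,0,0,-4.8,0,0,0,58,0,0,-4.8,0,0,0]
}}

```text
time_s: 28.25
tool_pos: [537.9, 83.5, 163.3]
tool_rot: [-0.07, 0.998, -0.0, 0.001]
force: [-0.8, 0.2, -0.7]
opening: 58.2
```

```bash
python3 - <<'E'
from h import *
to(461.3,-421,165,6);to(461.3,-421,60,6)
E
```

```text
shift [  5.87 -19.55  -0.07] turn [ -0.03  -0.   -22.24] or 0.26 J7 1.0
shift [  5.88 -19.55   4.13] turn [ -0.03  -0.   -22.24] or 0.26 J7 1.0
```

{"op": "servo_tool", "data": {
  "motion": [75,0.4,-1.5,-0.1,0,0,0,75,1,-3.5,-0.1,0,0,0,75,1.7,-5.6,-0.1,0,0,0,75,2.3,-7.8,-0.1,0,0,0,75,3,-10,-0.1,0,0,0.1,75,3.7,-12.2,-0.1,0,0,0.2,75,4.3,-14.4,-0.1,0,0,0.26,75,5,-16.6,0.3,0,0,0.26,75,5.6,-18.6,1.2,0,0,0.26,75,5.87,-19.55,2.6,0,0,0.26,75,5.87,-19.55,4.1,0,0,0.26,75,5.87,-19.55,4.1,0,0,0.26]
}}

```text
time_s: 29.75
tool_pos: [457.5, -419.2, 55.1]
tool_rot: [-0.053, 0.999, 0.003, -0.003]
force: [-0.3, -0.1, 0.4]
opening: 74.7
```

```bash
python3 - <<'E'
from h import *
to(461.3,-421,9,6)
for n in('top','side'):
    a=eyes.grab_frame(n); cv2.imwrite(f'pics/{n}9.png',a)
t=cv2.imread('pics/top9.png')[75:255,240:510]; s=cv2.imread('pics/side9.png')[130:270,190:350]
t=cv2.resize(t,None,fx=1.8,fy=1.8,interpolation=cv2.INTER_CUBIC); s=cv2.resize(s,(310,271),interpolation=cv2.INTER_CUBIC)
cv2.imwrite('pics/c12.png',cv2.hconcat([t,cv2.copyMakeBorder(s,0,t.shape[0]-271,0,0,0)]))
E
```

```text
shift [-0.15 -0.1   1.84] turn [  0.07   0.07 -22.5 ] or 0.0 J7 1.8
```

View pics/c12.png

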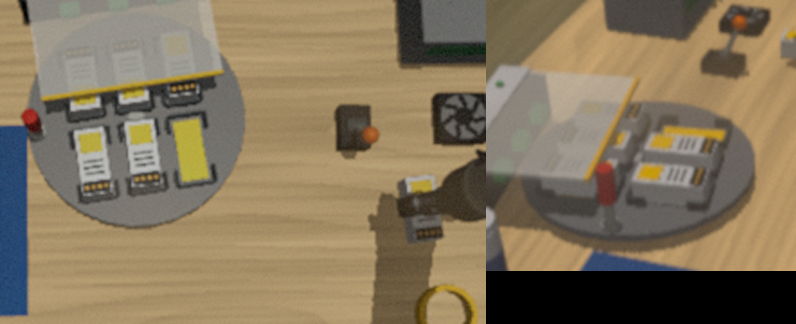

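{"op": "servo_tool", "data": {
  "motion": [75,-0.05,-0.03,0.9,0,0,0,75,-0.05,-0.03,1.85,0,0,0,75,-0.05,-0.03,1.9,0,0,0,40,-0.05,-0.03,1.9,0,0,0,40,-0.05,-0.03,1.9,0,0,0,40,-0.05,-0.03,1.9,0,0,0,40,-0.05,-0.03,1.9,0,0,0]
}}

```text
time_s: 30.72
tool_pos: [462.7, -421.9, 13.2]
tool_rot: [-0.053, 0.999, -0.0, 0.001]
force: [-0.6, 0.3, 4.9]
opening: 43.7
```

```bash
python3 - <<'E'
from h import *
to(558.7,-64.7,120,8.1)
E
```

```text
shift [-5.32 13.8  -4.28] turn [1.000e-02 1.000e-02 2.224e+01] or -0.26 J7 1.76
```

{"op": "servo_tool", "data": {
  "motion": [40,0,0,-2,0,0,0,40,0,0,-4,0,0,0,40,-0.5,1.2,-4.8,0,0,0,40,-1.2,3.2,-4.8,0,0,0,40,-2,5.2,-4.8,0,0,-0.1,40,-2.8,7.2,-4.8,0,0,-0.2,40,-3.6,9.2,-4.8,0,0,-0.26,40,-4.3,11.2,-4.8,0,0,-0.26,40,-5,13,-4.8,0,0,-0.26,40,-5.32,13.8,-4.2,0,0,-0.26,40,-5.32,13.8,-3,0,0,-0.26,40,-5.32,13.8,-3,0,0,-0.26]
}}

```text
time_s: 32.22
tool_pos: [555.7, -64.9, 85.0]
tool_rot: [-0.071, 0.997, 0.0, -0.003]
force: [-0.4, -0.4, -2.6]
opening: 43.6
```

```bash
python3 - <<'E'
from h import *
eyes.grab_frame('top')
to(558.7,-64.7,43.4,8.1)
E
```

```text
shift [-0.08  0.    1.72] turn [  0.03   0.   -22.5 ] or 0.0 J7 1.19
```

{"op": "servo_tool", "data": {
  "motion": [40,-0.06,0,0.6,0,0,0,40,-0.06,0,1.1,0,0,0,40,-0.06,0,1.5,0,0,0,40,-0.06,0,1.7,0,0,0,40,-0.06,0,1.71,0,0,0]
}}

```text
time_s: 32.9
tool_pos: [559.5, -64.4, 44.2]
tool_rot: [-0.071, 0.997, 0.0, -0.0]
force: [1.1, 0.1, -2.6]
opening: 44.0
```

Free of contact 1 mm above the floor. Release, rise, go to the crank on the left.

{"op": "servo_tool", "data": {
  "motion": [40,0,0,0.02,0,0,0,58,0,0,0.02,0,0,0,58,0,0,0.02,0,0,0,58,0,0,0.02,0,0,0,58,0,0,-2,0,0,0,58,0,0,-4,0,0,0,58,0,0,-4.5,0,0,0,58,0,0,-4.5,0,0,0]
}}

```text
time_s: 33.9
tool_pos: [559.9, -64.7, 157.5]
tool_rot: [-0.07, 0.998, -0.0, 0.001]
force: [0.1, -0.1, -1.5]
opening: 57.8
```

```bash
python3 - <<'E'
from h import *
to(590.8,169.8,150,8.0)
E
```

```text
shift [-2.54  9.11  0.29] turn [-1.000e-02 -1.000e-02 -2.249e+01] or 0.01 J7 1.27
```

{"op": "servo_tool", "data": {
  "motion": [58,-0.5,1.8,0,0,0,0,58,-1.1,3.8,0,0,0,0,58,-1.6,5.8,0,0,0,0,58,-2.1,7.6,0,0,0,0,58,-2.4,8.8,0,0,0,0,58,-2.54,9.11,0.2,0,0,0,58,-2.54,9.11,0.29,0,0,0,58,-2.54,9.11,0.29,0,0,0]
}}

```text
time_s: 34.9
tool_pos: [590.2, 167.7, 148.6]
tool_rot: [-0.07, 0.998, -0.001, -0.001]
force: [0.1, 0.2, 0.3]
opening: 58.1
```

```bash
python3 - <<'E'
from h import *
to(590.8,169.8,89,8.0)
a=eyes.grab_frame('top'); cv2.imwrite('pics/top10.png',a)
t=cv2.resize(a[75:225,200:420],None,fx=2.5,fy=2.5,interpolation=cv2.INTER_CUBIC)
cv2.imwrite('pics/c13.png',t)
E
```

```text
shift [-0.04  0.09  2.38] turn [-2.00e-02  2.00e-02  2.25e+01] or -0.0 J7 0.87
```

View pics/c13.png

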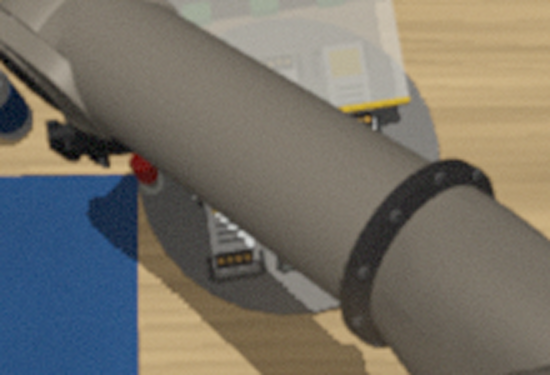

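{"op": "servo_tool", "data": {
  "motion": [58,-0.04,0.08,1.2,0,0,0,58,-0.04,0.08,2.3,0,0,0,58,-0.04,0.08,2.38,0,0,0,15,-0.04,0.08,2.38,0,0,0,15,-0.04,0.08,2.38,0,0,0,15,-0.04,0.08,2.38,0,0,0,15,-0.04,0.08,2.38,0,0,0,15,-0.04,0.08,2.38,0,0,0],
  "force": 40
}}

```text
time_s: 35.95
tool_pos: [592.4, 170.2, 92.1]
tool_rot: [-0.07, 0.998, -0.001, 0.001]
force: [-1.5, -5.0, 6.4]
opening: 23.1
```

```bash
python3 arc.py 180 90 12
```

```text
[592.4 170.2  92.1] [-1.5 -5.   6.4]
pos-ideal(a0) [ 3.24573532 -0.25308329]
172.5 [ 0.8  -0.05]
165.0 [ 1.58 -0.21]
157.5 [ 2.34 -0.47]
150.0 [ 3.06 -0.83]
142.5 [ 3.72 -1.27]
135.0 [ 4.32 -1.8 ]
127.5 [ 4.85 -2.4 ]
120.0 [ 5.29 -3.07]
112.5 [ 5.65 -3.79]
105.0 [ 5.9  -4.55]
97.5 [ 6.06 -5.33]
90.0 [ 6.11 -6.13]
```

{"op": "servo_tool", "data": {
  "motion": [15,0.8,-0.05,0,0,0,0,15,1.58,-0.21,0,0,0,0,15,2.34,-0.47,0,0,0,0,15,3.06,-0.83,0,0,0,0,15,3.72,-1.27,0,0,0,0,15,4.32,-1.8,0,0,0,0,15,4.85,-2.4,0,0,0,0,15,5.29,-3.07,0,0,0,0,15,5.65,-3.79,0,0,0,0,15,5.9,-4.55,0,0,0,0,15,6.06,-5.33,0,0,0,0,15,6.11,-6.13,0,0,0,0]
}}

```text
time_s: 37.45
tool_pos: [462.0, -0.8, 92.0]
tool_rot: [-0.071, 0.997, -0.0, 0.001]
force: [-1.4, 1.6, 11.0]
opening: 22.8
```

```bash
python3 arc.py 90 0 12
```

```text
[462.   -0.8  92. ] [-1.4  1.6 11. ]
pos-ideal(a0) [2.77868582 1.75208268]
82.5 [-0.05 -0.8 ]
75.0 [-0.21 -1.58]
67.5 [-0.46 -2.34]
60.0 [-0.82 -3.06]
52.5 [-1.26 -3.73]
45.0 [-1.79 -4.33]
37.5 [-2.39 -4.86]
30.0 [-3.06 -5.3 ]
22.5 [-3.77 -5.66]
15.0 [-4.53 -5.92]
7.5 [-5.32 -6.07]
0.0 [-6.11 -6.13]
```

{"op": "servo_tool", "data": {
  "motion": [15,-0.05,-0.8,0,0,0,0,15,-0.21,-1.58,0,0,0,0,15,-0.46,-2.34,0,0,0,0,15,-0.82,-3.06,0,0,0,0,15,-1.26,-3.73,0,0,0,0,15,-1.79,-4.33,0,0,0,0,15,-2.39,-4.86,0,0,0,0,15,-3.06,-5.3,0,0,0,0,15,-3.77,-5.66,0,0,0,0,15,-4.53,-5.92,0,0,0,0,15,-5.32,-6.07,0,0,0,0,15,-6.11,-6.13,0,0,0,0]
}}

```text
time_s: 38.95
tool_pos: [635.7, -132.8, 92.1]
tool_rot: [-0.07, 0.998, -0.001, 0.001]
force: [-1.3, -1.5, 7.0]
opening: 22.9
```

{"op": "servo_tool", "data": {
  "motion": [15,-0.05,0,0,0,0,0,15,-0.05,0,0,0,0,0,15,-0.05,0,0,0,0,0]
}}

```text
time_s: 39.33
tool_pos: [635.8, -132.9, 92.0]
tool_rot: [-0.07, 0.998, -0.001, 0.001]
force: [-2.6, -4.1, 7.4]
opening: 23.2
```

```bash
python3 - <<'E'
from h import *
tip=tri((445.5,149.4),(320.5,140.5)); print('tip',tip)
K=None
# base corners from c2 crop, and side base outline
print(unproj('top',[((u+.5)/4-.5+400,(v+.5)/4-.5+120) for u,v in[(108,53),(183,53),(183,155),(108,155)]],25).round(1))
print(readout.observe()['tool_pos'])
E
```

```text
tip [ 562.26848735 -322.99593287   98.6359618 ]
[[ 629.  -296.2   25. ]
 [ 628.2 -349.5   25. ]
 [ 554.7 -345.5   25. ]
 [ 555.5 -292.5   25. ]]
[ 635.84045179 -132.87948059   92.03084664]
```

{"op": "servo_tool", "data": {
  "motion": [50,0,0,0,0,0,0,50,0,0,0,0,0,0,50,0,0,0,0,0,0,50,0,0,-2,0,0,0,50,0,0,-3,0,0,0,50,0,0,-3,0,0,0]
}}

```text
time_s: 40.08
tool_pos: [636.9, -130.7, 167.5]
tool_rot: [-0.071, 0.997, -0.0, 0.002]
force: [0.1, 0.3, -0.5]
opening: 49.9
```

```bash
python3 - <<'E'
from h import *
to(525,-324,165,0);to(525,-324,78,0)
E
```

```text
shift [ 5.52 -7.02  0.09] turn [-4.000e-02 -1.000e-02 -2.148e+01] or 1.02 J7 1.39
shift [ 5.53 -7.02  3.57] turn [-4.000e-02 -1.000e-02 -2.148e+01] or 1.02 J7 1.39
```

{"op": "servo_tool", "data": {
  "motion": [0,1,-1.3,0,0,0,0.3,0,2.3,-2.9,0,0,0,0.6,0,3.6,-4.5,0,0,0,1,0,4.8,-6,0,0,0,1,0,5.4,-6.9,0.8,0,0,1,0,5.53,-7.02,2,0,0,1,0,5.53,-7.02,3,0,0,1,0,5.53,-7.02,3.5,0,0,1,0,5.53,-7.02,3.57,0,0,1,0,5.53,-7.02,3.57,0,0,1]
}}

```text
time_s: 41.32
tool_pos: [524.1, -324.0, 76.5]
tool_rot: [-0.001, 1.0, 0.0, 0.0]
force: [0.7, 0.8, -0.6]
opening: 0.1
```

```bash
python3 - <<'E'
from h import *
to(610,-324,78,0)
for n in('top','side'):
    a=eyes.grab_frame(n); cv2.imwrite(f'pics/{n}11.png',a)
t=cv2.imread('pics/top11.png')[75:255,240:490]; s=cv2.imread('pics/side11.png')[110:250,190:350]
t=cv2.resize(t,None,fx=1.9,fy=1.9,interpolation=cv2.INTER_CUBIC); s=cv2.resize(s,(320,280),interpolation=cv2.INTER_CUBIC)
cv2.imwrite('pics/c14.png',cv2.hconcat([t,cv2.copyMakeBorder(s,0,t.shape[0]-280,0,0,0)]))
E
```

```text
shift [-3.44 -0.01 -0.06] turn [-1.000e-02  0.000e+00 -2.248e+01] or 0.02 J7 1.53
```

View pics/c14.png

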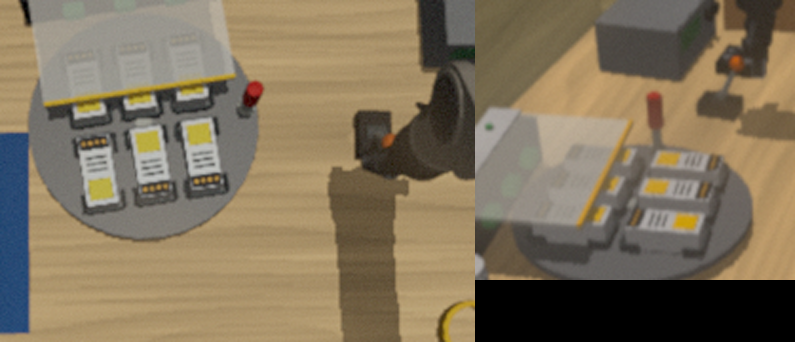

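{"op": "servo_tool", "data": {
  "motion": [0,-0.5,0,0,0,0,0,0,-1,0,0,0,0,0,0,-1.5,0,0,0,0,0,0,-2,0,0,0,0,0,0,-2.4,0,0,0,0,0,0,-2.8,0,0,0,0,0,0,-3.1,0,0,0,0,0,0,-3.44,0,0,0,0,0,0,-3.44,0,0,0,0,0]
}}

```text
time_s: 42.55
tool_pos: [609.2, -324.2, 75.8]
tool_rot: [-0.001, 1.0, 0.0, -0.001]
force: [-1.8, 0.7, -0.8]
opening: 0.2
```

{"op": "servo_tool", "data": {
  "motion": [0,-0.15,0,0,0,0,0,0,-0.25,0,0,0,0,0,0,-0.25,0,0,0,0,0]
}}

```text
time_s: 42.92
tool_pos: [609.8, -324.3, 75.5]
tool_rot: [-0.0, 1.0, 0.0, -0.006]
force: [-19.7, 3.3, 12.7]
opening: 0.1
```

{"op": "servo_tool", "data": {
  "motion": [0,1,0,0,0,0,0,0,2.5,0,0,0,0,0,0,3.5,0,-1,0,0,0,0,4,-1,-3,0,0,0,0,4.5,-3,-4,0,0,0,0,4.5,-5,-4,0,0,0,0,4.5,-6,-4,0,0,0,0,4.5,-6,-4,0,0,0]
}}

```text
time_s: 43.92
tool_pos: [502.9, -477.1, 176.0]
tool_rot: [0.001, 1.0, -0.0, 0.001]
force: [0.0, 0.1, 0.6]
opening: -0.2
```

```bash
python3 - <<'E'
from h import *
for n in('top','side'):
    a=eyes.grab_frame(n); cv2.imwrite(f'pics/{n}12.png',a)
    h=cv2.cvtColor(a,cv2.COLOR_BGR2HSV); N,l,st,ce=cv2.connectedComponentsWithStats(cv2.inRange(h,(5,170,110),(14,255,255)))
    print([(ce[i].round(1),st[i,4]) for i in range(1,N) if st[i,4]>15], 'on pred',proj(n,[631,-324,92]))
t=cv2.imread('pics/top12.png')[75:255,170:490]; s=cv2.imread('pics/side12.png')[110:310,160:360]
t=cv2.resize(t,None,fx=1.5,fy=1.5,interpolation=cv2.INTER_CUBIC); s=cv2.resize(s,(300,300),interpolation=cv2.INTER_CUBIC)
cv2.imwrite('pics/c15.png',cv2.hconcat([cv2.copyMakeBorder(t,0,300-t.shape[0],0,0,0),s]))
E
```

```text
[(array([444.6, 123.7]), np.int32(53)), (array([184.1, 280.5]), np.int32(307))] on pred [[443.72744388 124.97614697]]
[(array([300.6, 138.7]), np.int32(29)), (array([374.8, 344.9]), np.int32(491))] on pred [[300.87358677 139.71160464]]
```

View pics/c15.png

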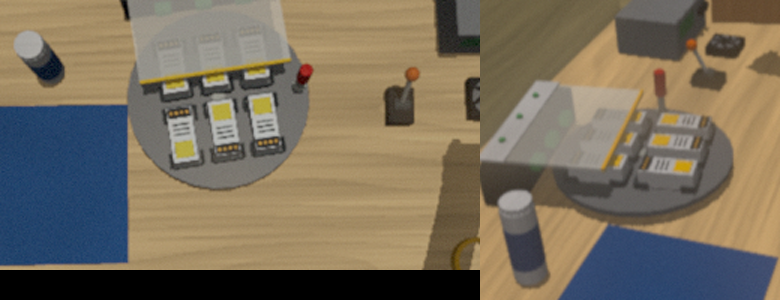

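The last picture shows the switch thrown (ball at top-camera pixel 444.6, 123.7), all six bays filled, the crank back on the right and the can standing.

```bash
python3 -c "
from plant import ctrl
print(ctrl.hand_in())"
```

```text
the job is handed in; nothing more can be done
None
```

The job is done and handed in at about 44 s on the robot's clock. One row A bay was already fitted and row B was empty, so all five spares were used and none are left over.

- **Loading:** I put two spares into row A, swung the table clockwise to its stop, and put three into row B.
- **Table and switch:** I swung the table back home and pushed the orange switch over until it met its stop, at about 20 N.

**Last checks:**
- **Pictures:** Both cameras show all six bays holding supplies flat, with the crank back at its starting place, the spray can upright and the arm clear of everything.
- **Switch:** The ball is within 1.5 pixels of where I worked out "on" should be, in both views.
- **Disagreements:**
  - The crank-derived table centre was about 1.5 mm off the camera estimate, so I split the difference for row B.
  - Putting in the fourth supply showed about 13 N upward and 6 N sideways on touching down. It looked seated in the pictures afterwards.
- **Pictures viewed:** I viewed 17, three over the budget of 14 and one past the allowance.

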